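Scrap a broken chair splat

ROBOT

A 6-joint arm with a two-finger parallel gripper is mounted at the origin on the work surface. World frame = base frame: x ahead of the robot, y to its left, z up, the work surface at z = 0. Lengths are in m, angles in rad, forces in N, time in s.
With the tool pointing down it reaches from about 0.35 to 0.975 m from the base axis. Payload 4.9 kg.
Tool frame: the origin (TCP) lies between the finger pads, 19 mm behind the fingertips; this is the grasp point; z points along the fingers, y is the direction in which the jaws open and shut (so a half turn about z gives the same grasp; the last joint's range is limited). The gripper opens to 85 mm and grips with 20 to 120 N. Pads are 22 mm wide; open, the fingers measure 114 mm over their backs; the gripper's body (76 mm by 85 mm) begins 54 mm behind the grasp point. The pads swing forward as they close: fully open they stand 13 mm farther back than shut.
Start: joints at [1.15, 0.053, 1.613, -0, 1.476, -0.119], TCP at [0.186, 0.597, 0.25] pointing down, gripper open.
Joint ranges: [-3.01, 3.01], [-1.01, 2.22], [0.06, 2.58], [-1.02, 4.17], [0.09, 2.62], [-3.14, 3.14]. Speed limits (rad/s): [2.57, 2.57, 3.14, 3.14, 3.14, 3.14].

INTERFACE

Orientations are given as a rotation vector (axis times angle).
In Python, from station import ctrl gives the robot as it stands.
- The arm moves only by the tool carry_out, never from a script. Its argument "series" is a list of rows, each a list of 7 numbers: the shift along the world's x, y, z each as a share of 0.025 m, from -1 to 1, then the turn, a rotation vector about the world's x, y, z each as a share of 0.1 rad, from -1 to 1, then the opening, from 0 (shut) to 1 (fully open). A call has 1 to 12 rows; each row shifts and turns the commanded pose from where the row before left it; what a row does not reach is not made up. A row lasts 1/10 s, in which the tool goes at most 50 mm and 8.59 degrees, less where a joint would pass 70% of its speed; a pose out of reach is approached as far as the arm can. A call with a number of a shift or a turn outside -1 to 1 is refused whole. A call with a gripper value outside its range is refused whole. The fingers move at their own pace and stop on an object; "grip_force" is the grip in N (left out, the last holds). Time passes only in rows, so rows that do not move let the fingers close. It gives the time, the measured TCP pose, the force and the opening at its end, in the units of the state.
- ctrl.get_obs(): the state, without advancing time (a new reading comes with each control period).
- ctrl.get_image(name): name is "side" or "top" or "wrist"; returns a dict with "frame" (384x512x3 uint8, blue, green, red), "fx", "fy", "cx", "cy" (pixels), "k1" (the pictures are not rectified: a ray, as slopes to the right and down, at radius r is drawn at 1 + k1 r^2 times it, then the intrinsics apply), "R" (3x3) and "t" (3): a world point X has camera coordinates R X + t; the wrist camera has in their place "hand_eye" (4x4, takes a point from camera to tool coordinates, whose origin is the TCP and whose axes are the flange's). Camera axes: x right, y down, z forward; pixel columns grow to the right and rows downward; lengths in m; the calibration is good to about 2 mm. A picture is of the moment at which its call begins: read the wrist's pose just before it. There is no depth.
- ctrl.finish_job(): hands the job in, once; it reports no verdict.
Trained networks look in a picture, given as the dict that the camera call returned (one of the last four; its "shot" number tells which), for a name from the list of things; names that differ only in an ending like _2 or _b are one class to them, and where a whole thing is asked for, a point or a joint stands for the part that bears it (a point fixed in the world has none). Each returns a list of dicts, best first, with "p" (0 to 1); they miss things now and then, are a little off and sometimes report something else, mostly with a low value. They report only what shows in the picture. A call takes as long as a camera call. They do not tell look-alikes from the thing itself.
- ctrl.trace(picture, name): "mask" (384x512 bool, what is visible of it) and "rect" ([left, top, width, height] as shares, 0 to 1, of the picture: columns of its width, rows of its height, round what is visible of it).
- ctrl.mark_of(picture, name): "position" ([column, row] as shares, 0 to 1, of the picture: columns of its width, rows of its height: a listed point, or the origin of a listed thing).
The state is a dict: "t": time; "q": joint angles; "dq": joint speeds; "effort": joint torques, N m; "tool_pos": TCP position; "tool_rot": TCP orientation; "contact_force": force on the tool from outside, world axes, zero at the start; "wrist_torque": the same for the moment, N m; "opening": finger opening in m.
Only numpy, scipy, OpenCV 4.12 (cv2) and the standard library are available. Lean on these libraries where they do the work, as an engineer would, in place of code of your own. Each camera call takes 0.05 s, during which the arm holds its last target.

TASK

One of the two wooden chair splats hanging on the rack has lost an ear of its foot. Lift that broken one up and off its peg, lay it down flat on the bare bench and let go of it, then take it again by its waist and drop it into the empty plywood crate so that it lies flat on the crate's floor. Leave the sound splat hanging and the tin, brush and jar where they are.

Things in the scene. Friction and masses are not known exactly. Their poses are not given: they have to be found in the camera images.
- broken_splat: Broken splat: flat pale wooden chair-back piece, 170 mm long, 16 thick, 120 g, hanging by its head on one of the two pegs. Origin: mid length, width and thickness. x through the thickness, y across the width, z along it to the head (hanging: up, x and y as the rack's). Waist 36 wide, z -50 to 35. Foot z -85 to -50: whole ear to y +45; the -y ear is broken off, stub to y -32.
- broken_head (a point): Centre of the through slot in the broken splat's head, 60 mm from its origin towards the top. The head is 44 mm wide, z +35 to +85 mm from the origin; the slot is 24 mm wide and 34 mm long (z +43 to +77), and its upper edge hangs on the peg.
- broken_waist (a point): Point in the broken splat's waist near its centre of mass, 18 mm from its origin towards the foot; the place to take it when it lies flat (36 mm wide, closing across the width).
- sound_splat: The sound splat, same wood, size and axes as the broken one but with both ears whole (foot 90 mm wide); hangs on the other peg. Must stay there.
- rack: Fixed brown wooden rack, origin under its base on the bench, -x is its front. Base x -40 to 80 mm, y +-135, 20 high. Posts at x 41, y +-123; crossbar front at x 30, top 262 high. Two level pegs 10 mm thick at y +-75, 240 high, run from x 30 to x -60 and end in a 16 mm ball. Splats hang at x -20: raise one 12 mm to centre the peg in its slot, then draw it off towards -x.
- crate: Fixed open plywood crate, outside 240 x 150 x 70 mm high, walls and floor 8 mm; origin under its centre on the bench, long side along its x.
- crate_in (a point): Centre of the crate's inner floor (inside 224 x 134 mm, 62 mm deep); axes as the crate.
- tin: Bystander: steel paint tin, 76 mm diameter, 100 mm high, standing; origin under its centre.
- brush: Bystander: brush about 200 mm long lying on the bench.
- jar: Bystander: amber glass jar, 70 mm diameter, 110 mm high, standing; origin under its centre.
Mind the look-alikes: they are no part of the job. Leave any red look-alike of the broken_splat alone.

How it is judged:
By the outcome, as a careful person would: the job done as asked, in the order asked, and still so for the second after the job is handed in, with the robot touching nothing.
It also fails if it takes over 54 s, if anything falls off the work surface, if the arm or the gripper's body presses on something with over 40 N, if the wrist force passes 120 N, or if a joint passes its speed limit or range.

## Working session

There is one attempt and no reset: what is moved stays moved. The work goes in short steps, Python scripts to look and compute and a tool call to move; the robot and the scene stay as the last step left them, time stands still between calls to the robot, and variables do not carry over. Pictures are saved under pics/ and viewed, and the job is handed in when it is done.

Besides the shell and the picture viewer there is one more tool, called in YAML: its name, and indented under it one key for each argument. carry_out: Moves the arm, as the interface text tells. Shift numbers are shares of 0.025 m and turn numbers shares of 0.1 rad, none past 1 either way. Its arguments: {"type":"object","properties":{"series":{"type":"array"},"grip_force":{"type":"number"}},"required":["series"]}

```bash
mkdir -p pics; ls
cat > h.py <<'E'
import numpy as np, cv2, pickle
from station import ctrl
def save(p,name): cv2.imwrite('pics/'+name,p['frame'])
E
python3 - <<'E'
from h import *
o=ctrl.get_obs(); print({k:np.round(v,3) for k,v in o.items()})
d={}
for n in ['side','top','wrist']:
    p=ctrl.get_image(n); save(p,n+'0.png'); d[n]=p
    print(n,{k:(np.round(v,3) if k!='frame' else 0) for k,v in p.items()})
    for k in ['broken_splat','sound_splat','broken_head','broken_waist','rack','crate','crate_in','tin','brush','jar']:
        m=ctrl.mark_of(p,k)
        print(k,[(round(x['p'],2),np.round(np.array(x['position'])*[512,384],1)) for x in m[:4]])
pickle.dump(d,open('d0.pkl','wb'))
print(ctrl.get_obs()['t'])
E
```

```text
pics
{'t': np.float64(0.0), 'q': array([ 1.15 ,  0.053,  1.614, -0.   ,  1.476, -0.119]), 'dq': array([ 0.001, -0.001,  0.001,  0.001,  0.   , -0.   ]), 'effort': array([ 0.0000e+00, -3.9367e+01, -3.7018e+01, -0.0000e+00,  7.0000e-03,
       -0.0000e+00]), 'tool_pos': array([0.186, 0.596, 0.249]), 'tool_rot': array([-4.720e-01, -3.105e+00,  3.000e-03]), 'contact_force': array([1.275, 0.221, 0.788]), 'wrist_torque': array([ 0.017, -0.019,  0.011]), 'opening': np.float64(0.086)}
side {'frame': 0, 'fx': np.float64(413.543), 'fy': np.float64(413.543), 'cx': np.float64(250.611), 'cy': np.float64(189.887), 'k1': np.float64(0.045), 'R': array([[ 0.755, -0.656,  0.018],
       [-0.492, -0.584, -0.646],
       [ 0.434,  0.479, -0.763]]), 't': array([-0.356,  0.43 ,  1.087]), 'shot': np.int64(1)}
broken_splat [(0.96, array([299.7, 182.9])), (0.9, array([195.8, 206.7])), (0.82, array([215.1, 250.9])), (0.74, array([250.3, 189.1]))]
sound_splat [(0.89, array([216.3, 169.5])), (0.22, array([256.4, 196.5]))]
broken_head [(0.92, array([193.7, 198.2])), (0.88, array([210.8, 239.1])), (0.73, array([2
[... 1386 characters left out ...]
(0.81, array([384. , 211.2]))]
tin [(0.97, array([304.1, 128.5]))]
brush [(0.71, array([128.8, 263.5]))]
jar [(0.62, array([306.1, 126.5])), (0.61, array([366.5, 136.9]))]
wrist {'frame': 0, 'fx': np.float64(300.375), 'fy': np.float64(300.375), 'cx': np.float64(258.783), 'cy': np.float64(193.828), 'k1': np.float64(-0.019), 'hand_eye': array([[-0.   , -0.953, -0.304,  0.077],
       [ 1.   ,  0.   , -0.001,  0.001],
       [ 0.001, -0.304,  0.953, -0.124],
       [ 0.   ,  0.   ,  0.   ,  1.   ]]), 'shot': np.int64(3)}
broken_splat []
sound_splat []
broken_head []
broken_waist []
rack []
crate [(0.52, array([219.4, 276. ]))]
crate_in []
tin []
brush [(0.78, array([218.7, 271.7]))]
jar []
1.65
```

Run:
```python
import cv2
for n in ['side0','top0']:
    a=cv2.imread(f'pics/{n}.png'); cv2.imwrite(f'pics/{n}b.png',cv2.resize(a,(800,600),interpolation=cv2.INTER_CUBIC))
```

```text
(no output)
```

View pics/side0b.png

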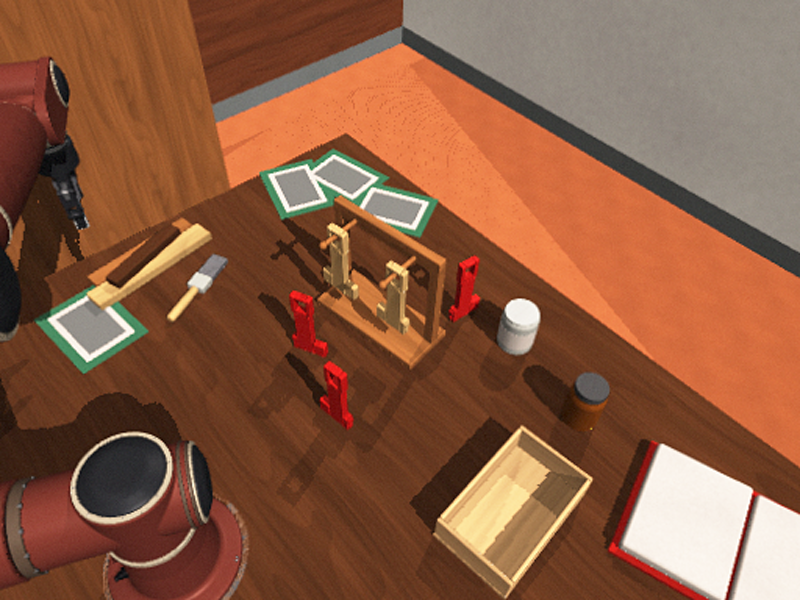

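View pics/top0b.png

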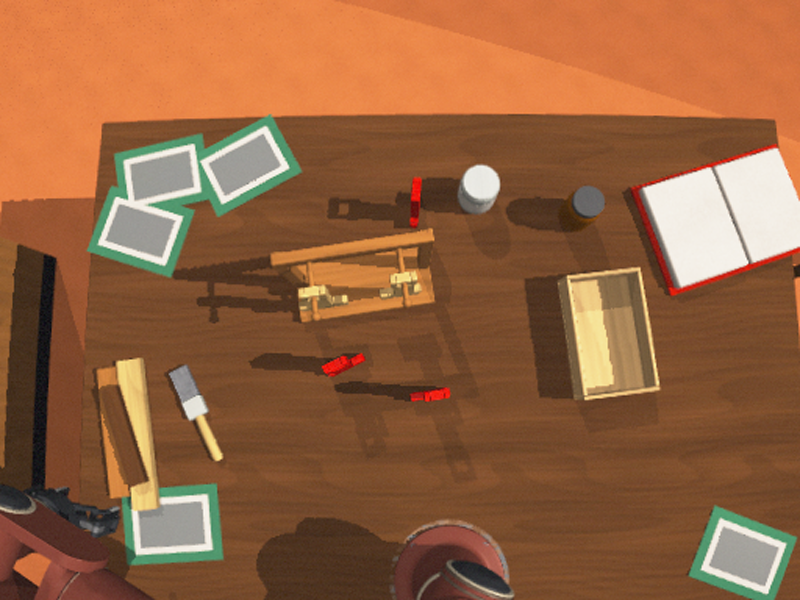

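View pics/wrist0.png

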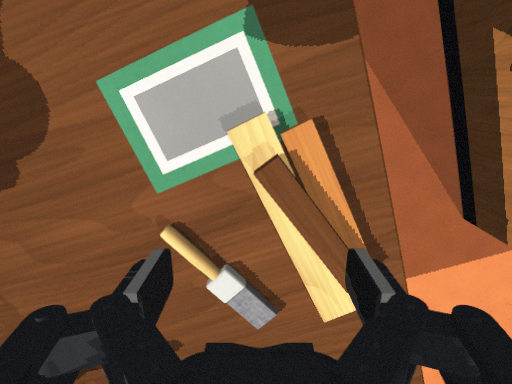

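Run:
```python
import cv2
a=cv2.imread('pics/side0.png')[115:240,180:310]; cv2.imwrite('pics/side0c.png',cv2.resize(a,None,fx=5.,fy=4.8,interpolation=cv2.INTER_CUBIC))
a=cv2.imread('pics/top0.png')[140:215,165:285]; cv2.imwrite('pics/top0c.png',cv2.resize(a,None,fx=6.5,fy=6.5,interpolation=cv2.INTER_CUBIC))
```

```text
(no output)
```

View pics/side0c.png

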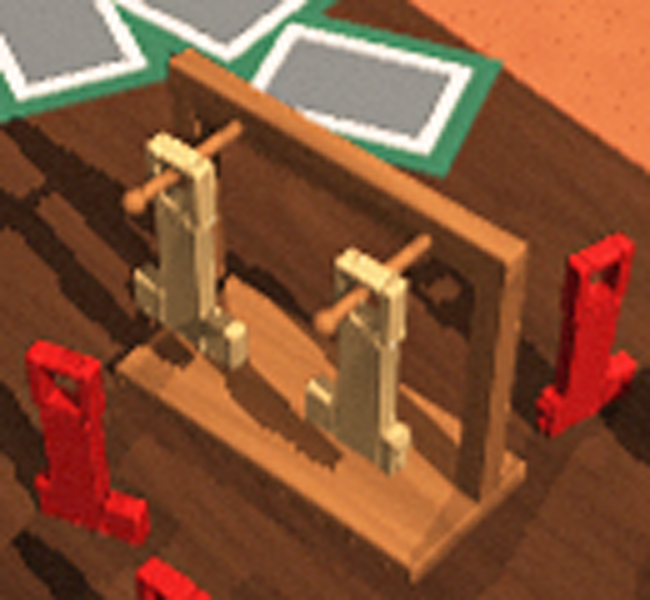

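View pics/top0c.png

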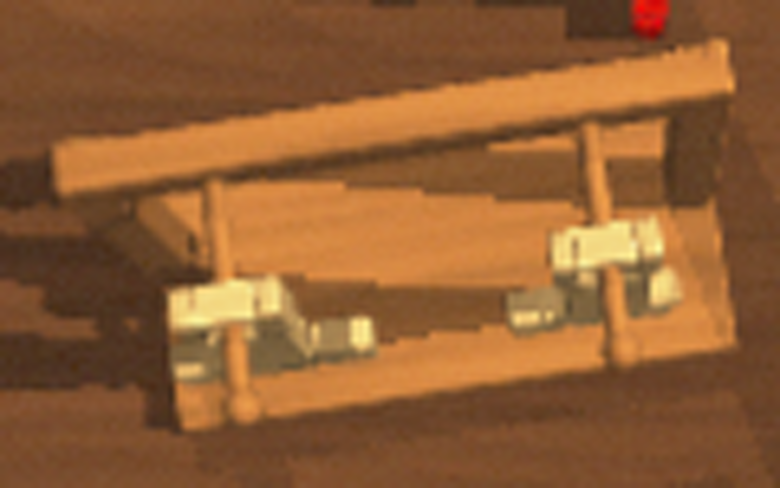

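```bash
cat >> h.py <<'E'
from scipy.optimize import least_squares
def proj(p,X):
    X=np.atleast_2d(X); c=X@p['R'].T+p['t']; s=c[:,:2]/c[:,2:]; s=s*(1+p['k1']*(s**2).sum(1,keepdims=True))
    return s*[p['fx'],p['fy']]+[p['cx'],p['cy']]
def rz(a): return np.array([[np.cos(a),-np.sin(a),0],[np.sin(a),np.cos(a),0],[0,0,1]])
def ray(p,uv):
    s=cv2.undistortPoints(np.array([[uv]],float),np.array([[p['fx'],0,p['cx']],[0,p['fy'],p['cy']],[0,0,1]]),np.array([p['k1'],0,0,0.]))[0,0]
    d=p['R'].T@np.append(s,1); o=-p['R'].T@p['t']; return o,d
def onz(p,uv,z):
    o,d=ray(p,uv); return o+d*(z-o[2])/d[2]
def cam(n):
    p=pickle.load(open('d0.pkl','rb'))[n]; return p
E
cat > fit.py <<'E'
from h import *
T,S=cam('top'),cam('side')
obs=[('t',(-.060,-.075,.240),(260.7,193.5)),('t',(-.060,.075,.240),(202.5,202.3)),('t',(-.04,.135,.02),(193,205.4)),('t',(-.04,-.135,.02),(278.1,193.1)),
('s',(-.060,-.075,.240),(245.4,181.7)),('s',(-.060,.075,.240),(207,156.7)),('s',(-.04,-.135,.02),(262.4,232.9)),('s',(-.04,.135,.02),(203.6,191.3)),('s',(.08,-.135,.02),(284.6,211.9))]
def f(v):
    r=[]
    for c,X,uv in obs:
        W=rz(v[2])@np.array(X)+[v[0],v[1],0]; r.append(proj(T if c=='t' else S,W)[0]-uv)
    return np.ravel(r)
s=least_squares(f,[.6,.05,0],loss='soft_l1'); print(s.x,np.round(f(s.x).reshape(-1,2),1))
np.save('rack.npy',s.x)
v=s.x
L=dict(broken=[(45,-67),(-32,-67),(0,60),(22,85),(-22,85)],)
for sgn in (1,-1):
  for n,im,p in(('top',T,0),('side',S,0)):
    for y,z in [(45,-67),(-45,-67),(-32,-67),(22,85),(-22,85)]:
        W=rz(v[2])@np.array([-.02,sgn*.075+y/1e3,.168+z/1e3])+[v[0],v[1],0]
        uv=proj(im,W)[0]; q=(uv-[165,140])*6.5 if n=='top' else (uv-[180,115])*[5,4.8]
        print(sgn,n,y,z,np.round(q))
def crate(p,uv): return onz(p,uv,0.07)
E
python3 fit.py
```

```text
[0.56136495 0.16005751 0.14016505] [[-0.1 -0.1]
 [-0.1 -0.4]
 [-0.4  0.4]
 [ 0.6  0.1]
 [-0.5  0.4]
 [ 0.   0. ]
 [ 0.3  0.8]
 [-0.8 -0.8]
 [ 1.3 -0.6]]
1 top 45 -67 [177. 362.]
1 top -45 -67 [375. 333.]
1 top -32 -67 [346. 337.]
1 top 22 85 [170. 306.]
1 top -22 85 [281. 290.]
1 side 45 -67 [143. 281.]
1 side -45 -67 [242. 347.]
1 side -32 -67 [228. 337.]
1 side 22 85 [155. 135.]
1 side -22 85 [208. 168.]
-1 top 45 -67 [508. 313.]
-1 top -45 -67 [707. 284.]
-1 top -32 -67 [679. 288.]
-1 top 22 85 [551. 250.]
-1 top -22 85 [663. 234.]
-1 side 45 -67 [312. 393.]
-1 side -45 -67 [421. 466.]
-1 side -32 -67 [405. 455.]
-1 side 22 85 [342. 252.]
-1 side -22 85 [401. 288.]
```

Run:
```python
from h import *
T,S=cam('top'),cam('side')
def tri(a,b):
    o1,d1=ray(T,a);o2,d2=ray(S,b)
    A=np.stack([d1,-d2],1); k=np.linalg.lstsq(A,o2-o1,rcond=None)[0]
    p,q=o1+k[0]*d1,o2+k[1]*d2; return np.round((p+q)/2,3),round(np.linalg.norm(p-q),4)
print('red1 head',tri((214.1,235.1),(193.7,198.2)),'waist',tri((220.1,237.3),(195.7,211.2)))
print('red2 head',tri((279.9,249.6),(210.8,239.1)),'waist',tri((281,249.6),(218.8,257.5)))
print('red3',tri((262.6,124.1),(295.7,171.5)),tri((265.1,131.8),(295.1,187.3)))
print('brk head',tri((253.5,178.1),(252.4,176.5)),'waist',tri((260.3,186.1),(250.8,198.6)))
print('tin',tri((304.1,128.5),(327,217.8)),'jar',tri((366.5,136.9),(370.8,268)),'crate',tri((384,211.5),(322,328)), 'brush',tri((128.8,263.5),(127.8,185)))
# crate rim corners top view (800x600 px/1.5625)
for uv in [(558,278),(641,268),(659,388),(576,400)]: print('rim',np.round(onz(T,np.array(uv)/1.5625,.07),3))
for uv in [(522,427),(592,480),(507,596),(435,532)]: print('rimS',np.round(onz(S,np.array(uv)/1.5625,.07),3))
v=np.load('rack.npy')
for n,z in(('head',.228),('waist',.150),('orig',.168)): print(n,np.round(rz(v[2])@[-.02,-.075,z]+[v[0],v[1],0],4))
# red silhouettes
for n,p in(('top',T),('side',S)):
    hsv=cv2.cvtColor(p['frame'],cv2.COLOR_BGR2HSV); m=((hsv[...,0]<4)|(hsv[...,0]>176))&(hsv[...,1]>220)&(hsv[...,2]>120)
    k,l,st,c=cv2.connectedComponentsWithStats(m.astype('uint8'))
    for i in range(1,k):
        if st[i,4]>30: print(n,st[i],np.round(c[i]))
for n,p in(('top',T),('side',S)):
    print(n,'corners table')
```

```text
red1 head (array([0.413, 0.206, 0.126]), np.float64(0.0066)) waist (array([0.407, 0.195, 0.077]), np.float64(0.0058))
red2 head (array([0.362, 0.031, 0.155]), np.float64(0.0179)) waist (array([0.367, 0.019, 0.066]), np.float64(0.0033))
red3 (array([0.724, 0.071, 0.143]), np.float64(0.0034)) (array([0.721, 0.062, 0.075]), np.float64(0.0018))
brk head (array([0.556, 0.095, 0.217]), np.float64(0.0008)) waist (array([0.543, 0.08 , 0.141]), np.float64(0.0065))
tin (array([ 0.751, -0.065,  0.01 ]), np.float64(0.0004)) jar (array([ 0.729, -0.272, -0.016]), np.float64(0.0015)) crate (array([ 0.476, -0.309, -0.004]), np.float64(0.0169)) brush (array([0.324, 0.49 , 0.003]), np.float64(0.0014))
rim [ 0.579 -0.214  0.07 ]
rim [ 0.597 -0.379  0.07 ]
rim [ 0.365 -0.402  0.07 ]
rim [ 0.346 -0.239  0.07 ]
rimS [ 0.58  -0.233  0.07 ]
rimS [ 0.595 -0.378  0.07 ]
rimS [ 0.347 -0.408  0.07 ]
rimS [ 0.33  -0.268  0.07 ]
head [0.552 0.083 0.228]
waist [0.552 0.083 0.15 ]
orig [0.552 0.083 0.168]
top [263 114   7  15  81] [266. 121.]
top [428 159  84  30 163] [467. 174.]
top [206 226  28  15 184] [218. 233.]
top [264 248  24   9 104] [278. 252.]
side [288 166  19  39 290] [298. 187.]
side [185 186  25  42 446] [195. 208.]
side [207 231  19  43 234] [217. 250.]
side [405 300   8  17  32] [409. 308.]
side [390 316  62  68 275] [414. 358.]
top corners table
side corners table
```

Run:
```python
import cv2
a=cv2.imread('pics/side0.png')[170:290,150:270]; cv2.imwrite('pics/side0d.png',cv2.resize(a,None,fx=5.,fy=5,interpolation=cv2.INTER_CUBIC))
a=cv2.imread('pics/top0.png')[205:275,190:310]; cv2.imwrite('pics/top0d.png',cv2.resize(a,None,fx=6.5,fy=6.5,interpolation=cv2.INTER_CUBIC))
```

```text
(no output)
```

View pics/side0d.png

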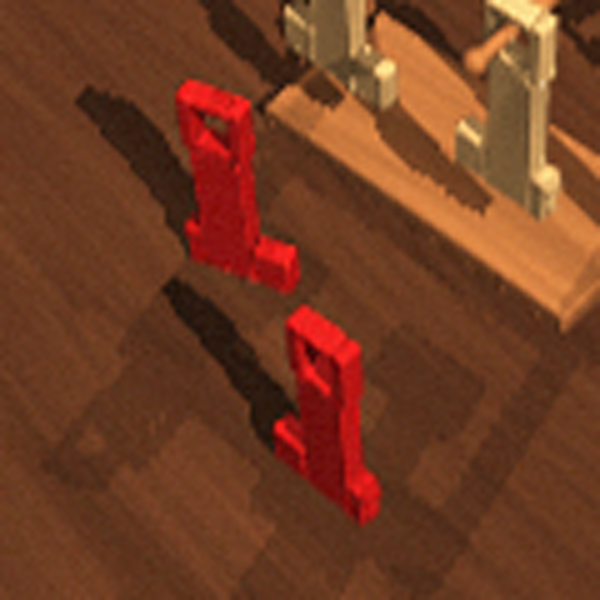

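View pics/top0d.png

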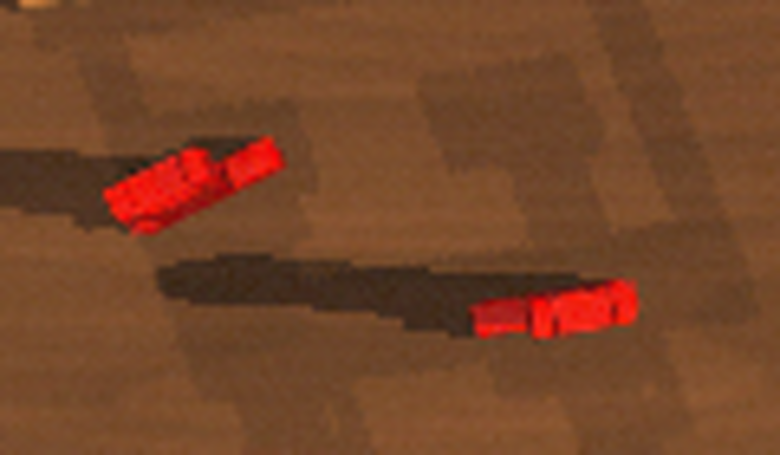

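carry_out:
  series:
    - [0.4,-0.9,0.3,0,0,-1,1]
    - [0.4,-0.9,0.3,0,0,-1,1]
    - [0.4,-0.9,0.3,0,0,-1,1]
    - [0.4,-0.9,0.3,0,0,-1,1]
    - [0.4,-0.9,0.3,0,0,-1,1]
    - [0.4,-0.9,0.3,0,0,-1,1]
    - [0.4,-0.9,0.3,0,0,-1,1]
    - [0.4,-0.9,0.3,0,0,-1,1]
    - [0.4,-0.9,0.3,0,0,-1,1]
    - [0.4,-0.9,0.3,0,0,-1,1]
    - [0.4,-0.9,0.3,0,0,-1,1]
    - [0.4,-0.9,0.3,0,0,-1,1]
  grip_force: 40

```text
t: 2.85
tool_pos: [0.306, 0.3258, 0.3405]
tool_rot: [2.148, 2.292, 0.001]
contact_force: [0.3, -0.6, 0.3]
opening: 0.0853
```

```bash
cat >> h.py <<'E'
from scipy.spatial.transform import Rotation as Ro
def st():
    o=ctrl.get_obs(); R=Ro.from_rotvec(o['tool_rot']).as_matrix()
    print('t',round(float(o['t']),2),'q',np.round(o['q'],3).tolist(),'pos',np.round(o['tool_pos'],4).tolist(),'open',round(float(o['opening']),4),'F',np.round(o['contact_force'],1).tolist())
    print('toolx',np.round(R[:,0],3),'y',np.round(R[:,1],3),'z',np.round(R[:,2],3))
    with open('log.txt','a') as f: f.write(repr((o['q'].tolist() if hasattr(o['q'],'tolist') else list(o['q']),list(map(float,o['tool_pos'])),list(map(float,o['tool_rot']))))+'\n')
    return o,R
E
python3 -c "
from h import *
st()"
```

```text
t 2.85 q [0.65, -0.426, 1.882, -0.0, 1.685, 0.585] pos [0.306, 0.3258, 0.3405] open 0.0853 F [0.3, -0.6, 0.3]
toolx [-0.065  0.998  0.   ] y [0.998 0.065 0.   ] z [ 0.  0. -1.]
```

carry_out:
  series:
    - [0.4,-0.88,0.2,0,0,-1,1]
    - [0.4,-0.88,0.2,0,0,-1,1]
    - [0.4,-0.88,0.2,0,0,-1,1]
    - [0.4,-0.88,0.2,0,0,-1,1]
    - [0.4,-0.88,0.2,0,0,-1,1]
    - [0.4,-0.88,0.2,0,0,-1,1]
    - [0.4,-0.88,0.2,0,0,-1,1]
    - [0.4,-0.88,0.2,0,0,-1,1]
    - [0.4,-0.88,0.2,0,0,-1,1]
    - [0.4,-0.88,0.2,0,0,-1,1]
    - [0.4,-0.88,0.2,0,0,-1,1]
    - [0.4,-0.88,0.2,0,0,-1,1]

```text
t: 4.05
tool_pos: [0.426, 0.0618, 0.4004]
tool_rot: [3.067, 0.679, 0.001]
contact_force: [0.8, 0.1, 0.3]
opening: 0.0856
```

carry_out:
  series:
    - [0.3,0,0,0,0,-1,1]
    - [0.3,0,0,0,0,-1,1]
    - [0.3,0,0,0,0,-0.7,1]
    - [0,0,0,0.14,-0.99,0,1]
    - [0,0,0,0.14,-0.99,0,1]
    - [0,0,0,0.14,-0.99,0,1]
    - [0,0,0,0.14,-0.99,0,1]

```text
t: 4.75
tool_pos: [0.4483, 0.0628, 0.4007]
tool_rot: [-3.045, -0.259, -0.626]
contact_force: [0.0, 0.4, 0.1]
opening: 0.085
```

```bash
python3 -c "
from h import *
st()"
```

```text
t 4.75 q [-0.075, -0.689, 1.985, 0.085, 1.449, 1.333] pos [0.4483, 0.0628, 0.4007] open 0.085 F [0.0, 0.4, 0.1]
toolx [0.906 0.158 0.394] y [ 0.167 -0.986  0.012] z [ 0.39   0.055 -0.919]
```

```bash
cat > kin.py <<'E'
from h import *
def fk(q,P):
    a1,h,L2,L3,D,off,a3=P
    A=Ro.from_euler('z',q[0]); 
    B=A*Ro.from_euler('y',q[1]); C=B*Ro.from_euler('y',q[2]); E=C*Ro.from_euler('z',q[3])*Ro.from_euler('y',q[4])*Ro.from_euler('z',q[5])
    w=A.apply([a1,off,h])+B.apply([0,0,L2])+C.apply([a3,0,L3])
    return w+E.apply([0,0,D]),E
E
python3 - <<'E'
from kin import *
L=[([1.15,.053,1.614,0,1.476,-.119],[.186,.5965,.2495],[-.472,-3.105,.003])]+[eval(l) for l in open('log.txt')]
for q,p,r in L:
    _,E=fk(q,[0,0,0,0,0,0,0]); print(np.round((E.inv()*Ro.from_rotvec(r)).as_rotvec(),3))
def f(P): return np.concatenate([(fk(q,P)[0]-p) for q,p,r in L]+[0.02*(np.array(P)-[0,.2,.384,.595,.28,.074,0])])
s=least_squares(f,[0,.2,.384,.595,.28,.074,0]); print(np.round(s.x,4),np.round(f(s.x)*1e3,1))
E
```

```text
[0.000e+00 1.000e-03 1.571e+00]
[-0.     0.     1.571]
[0.    0.    1.571]
[0.0123 0.2023 0.3904 0.592  0.2705 0.0738 0.0153] [ 0.  -0.1  0.1  0.4 -0.2 -0.3 -0.1  0.4  0.2  0.2  0.   0.1 -0.1 -0.2
 -0.   0.3]
```

```bash
cat >> kin.py <<'E'
P0=[0.0123,0.2023,0.3904,0.592,0.2705,0.0738,0.0153]
LO=np.array([-3.01,-1.01,.06,-1.02,.09,-3.14]);HI=np.array([3.01,2.22,2.58,4.17,2.62,3.14])
def tool(yaw,al,up=1):
    xr=np.array([np.cos(yaw),np.sin(yaw),0]);z=np.array([0,0,1.])
    Z=np.cos(al)*xr-np.sin(al)*z; X=np.sin(al)*xr+np.cos(al)*z
    X*=up
    return np.stack([X,np.cross(Z,X),Z],1)
def ik(p,R):
    best=None
    for s in ([0,-.5,1.9,0,1.3,1.4],[0,-.5,1.9,3.1,.6,-1.6],[0,-.5,2.3,1.5,.5,0],[0,.3,1.5,0,1.5,1.4]):
        f=lambda q:(lambda a:np.concatenate([(a[0]-p)*5,(a[1]*Ro.from_euler('z',np.pi/2)).as_matrix().ravel()-R.ravel()]))(fk(q,P0))
        r=least_squares(f,np.clip(s,LO+.01,HI-.01),bounds=(LO,HI))
        if best is None or r.cost<best[0]: best=(r.cost,r.x)
    return best
E
python3 - <<'E'
from kin import *
xr=np.array([np.cos(.14),np.sin(.14),0])
for nm,z in(('waist',.138),('head',.228)):
  for d in(0,.06):
    for a in (20,30,40,50,60,70):
        R=tool(.14,np.radians(a)); p=np.array([.552,.083,z+.012])-xr*d - .01*R[:,2]
        c,q=ik(p,R); print(nm,d,a,'ok' if c<1e-5 else 'NO %.4f'%c,np.round(q,2))
E
```

```text
waist 0 20 NO 0.0220 [-0.06 -0.59  2.58  1.51  0.18 -0.02]
waist 0 30 NO 0.0025 [-0.07 -0.68  2.58  0.65  0.29  0.83]
waist 0 40 ok [-0.06 -0.67  2.52  0.36  0.45  1.12]
waist 0 50 ok [-0.04 -0.57  2.4   0.2   0.63  1.27]
waist 0 60 ok [-0.03 -0.45  2.27  0.11  0.81  1.35]
waist 0 70 ok [-0.01 -0.33  2.15  0.06  0.98  1.4 ]
waist 0.06 20 NO 0.1014 [-0.06 -0.74  2.58  0.55  0.32  0.94]
waist 0.06 30 NO 0.0425 [-0.07 -0.81  2.58  0.36  0.49  1.12]
waist 0.06 40 NO 0.0077 [-0.08 -0.85  2.58  0.27  0.63  1.19]
waist 0.06 50 ok [-0.08 -0.82  2.54  0.21  0.75  1.25]
waist 0.06 60 ok [-0.05 -0.67  2.41  0.12  0.89  1.32]
waist 0.06 70 ok [-0.03 -0.52  2.28  0.07  1.04  1.37]
head 0 20 NO 0.0035 [-0.08 -0.85  2.58  0.74  0.31  0.77]
head 0 30 ok [-0.08 -0.85  2.53  0.44  0.46  1.06]
head 0 40 ok [-0.06 -0.75  2.41  0.26  0.63  1.23]
head 0 50 ok [-0.04 -0.63  2.28  0.16  0.81  1.32]
head 0 60 ok [-0.03 -0.51  2.16  0.1   0.98  1.37]
head 0 70 ok [-0.01 -0.38  2.03  0.06  1.15  1.41]
head 0.06 20 NO 0.0410 [-0.1  -1.    2.58  0.42  0.53  1.09]
head 0.06 30 NO 0.0082 [-0.1  -1.01  2.58  0.35  0.62  1.15]
head 0.06 40 ok [-0.11 -1.01  2.54  0.27  0.78  1.22]
head 0.06 50 ok [-0.08 -0.86  2.41  0.18  0.91  1.29]
head 0.06 60 ok [-0.05 -0.71  2.28  0.11  1.06  1.35]
head 0.06 70 ok [-0.03 -0.56  2.16  0.06  1.2   1.39]
```

carry_out:
  series:
    - [0,0,0,0.14,-0.96,-0.28,1]
    - [0.38,0.1,-0.85,0.14,-0.96,0,1]
    - [0.38,0.1,-0.85,0.14,-0.96,0,1]
    - [0.38,0.1,-0.85,0,0,0,1]
    - [0.38,0.1,-0.85,0,0,0,1]
    - [0.38,0.1,-0.85,0,0,0,1]
    - [0,0,0,0,0,0,1]

```text
t: 5.45
tool_pos: [0.4945, 0.0755, 0.289]
tool_rot: [-2.919, -0.205, -1.039]
contact_force: [0.3, 0.3, 0.3]
opening: 0.0852
```

```bash
cat >> h.py <<'E'
def wcam(p,o,R):
    H=np.array(p['hand_eye']); Rc=R@H[:3,:3]; c=R@H[:3,3]+o['tool_pos']
    q=dict(p); q['R']=Rc.T; q['t']=-Rc.T@c; return q
E
python3 - <<'E'
from h import *
o,R=st()
print('alpha',np.degrees(np.arcsin(-R[2,2])),'yaw',np.arctan2(R[1,2],R[0,2]),np.arctan2(R[0,1],-R[1,1]))
w=ctrl.get_image('wrist'); s=ctrl.get_image('side'); save(s,'s1.png'); q=wcam(w,o,R)
v=np.load('rack.npy'); im=w['frame'].copy()
for X,c in [((-.06,-.075,.24),(0,255,0)),((-.028,-.075+.022,.253),(255,0,0)),((-.028,-.075-.022,.253),(255,0,0)),((-.028,-.075+.012,.245),(0,0,255)),((-.028,-.075-.012,.245),(0,0,255)),((-.028,-.03,.118),(255,255,0)),((-.028,-.107,.118),(255,255,0)),((.03,-.075,.24),(255,0,255)),((-.04,-.135,.02),(0,255,255))]:
    u=proj(q,rz(v[2])@np.array(X)+[v[0],v[1],0])[0]; print(X,np.round(u)); 
    if abs(u).max()<2000: cv2.circle(im,tuple(int(a) for a in np.round(u)),3,c,1)
cv2.imwrite('pics/w1.png',cv2.resize(im,(800,600)))
for k in ['broken_head','broken_waist']: print(k,[(round(x['p'],2),np.round(np.array(x['position'])*[512,384],1)) for x in ctrl.mark_of(w,k)[:3]])
E
```

```text
t 5.45 q [-0.058, -0.738, 2.254, 0.142, 0.955, 1.331] pos [0.4945, 0.0755, 0.289] open 0.0852 F [0.3, 0.3, 0.3]
toolx [0.767 0.112 0.631] y [ 0.136 -0.991  0.009] z [ 0.626  0.079 -0.775]
alpha 50.84800914301417 yaw 0.12516836433402911 0.13672631356316223
(-0.06, -0.075, 0.24) [259. 253.]
(-0.028, -0.053, 0.253) [225. 200.]
(-0.028, -0.097, 0.253) [293. 200.]
(-0.028, -0.063, 0.245) [241. 204.]
(-0.028, -0.087, 0.245) [277. 204.]
(-0.028, -0.03, 0.118) [215. 244.]
(-0.028, -0.107, 0.118) [288. 244.]
(0.03, -0.075, 0.24) [259. 134.]
(-0.04, -0.135, 0.02) [301. 268.]
broken_head [(0.88, array([255.8, 197.3])), (0.71, array([296.1,  90.3])), (0.63, array([ 95.4, 364.4]))]
broken_waist [(0.71, array([257.7, 226. ])), (0.61, array([294.1, 129.4]))]
```

View pics/w1.png

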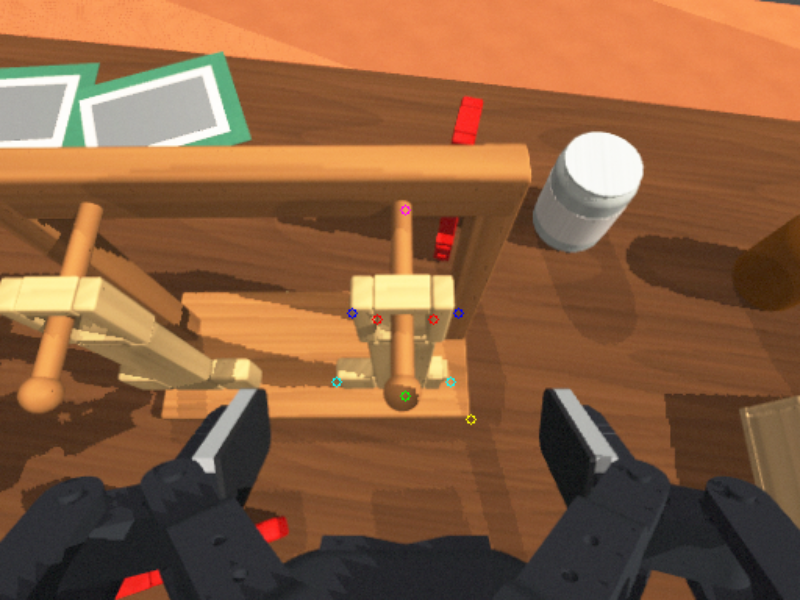

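View pics/s1.png

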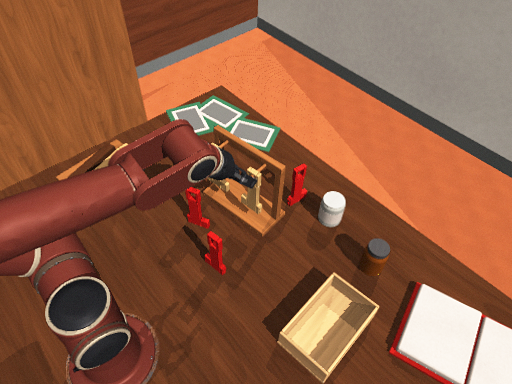

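carry_out:
  series:
    - [0.53,0.07,-0.55,0,0,0,1]
    - [0.53,0.07,-0.55,0,0,0,1]
    - [0.53,0.07,-0.55,0,0,0,1]
    - [0.53,0.07,-0.55,0,0,0,1]
    - [0,0,0,0,0,0,1]

```text
t: 6.15
tool_pos: [0.5489, 0.0822, 0.2379]
tool_rot: [-2.916, -0.204, -1.047]
contact_force: [-0.0, 0.0, -0.5]
opening: 0.0855
```

Run:
```python
from h import *
o,R=st()
print('head in tool',np.round(R.T@(np.array([.552,.083,.228])-o['tool_pos']),4))
w=ctrl.get_image('wrist'); s=ctrl.get_image('side')
cv2.imwrite('pics/w2.png',cv2.resize(w['frame'],(800,600))); cv2.imwrite('pics/s2.png',cv2.resize(s['frame'][100:260,150:320],None,fx=4,fy=3.7,interpolation=cv2.INTER_CUBIC))
```

```text
t 6.15 q [-0.032, -0.519, 2.211, 0.142, 0.772, 1.332] pos [0.5489, 0.0822, 0.2379] open 0.0855 F [-0.0, 0.0, -0.5]
toolx [0.764 0.111 0.635] y [ 0.136 -0.991  0.01 ] z [ 0.631  0.078 -0.772]
head in tool [-0.0039 -0.0005  0.0097]
```

View pics/w2.png

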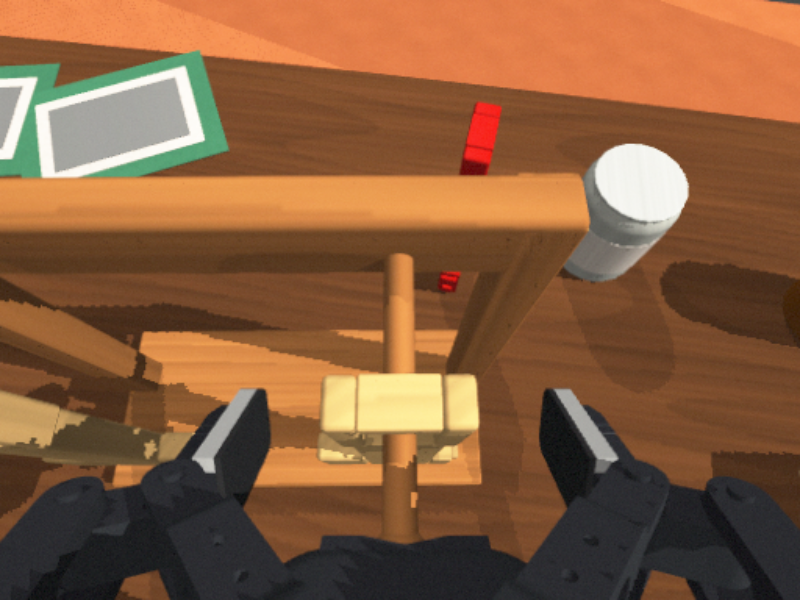

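View pics/s2.png

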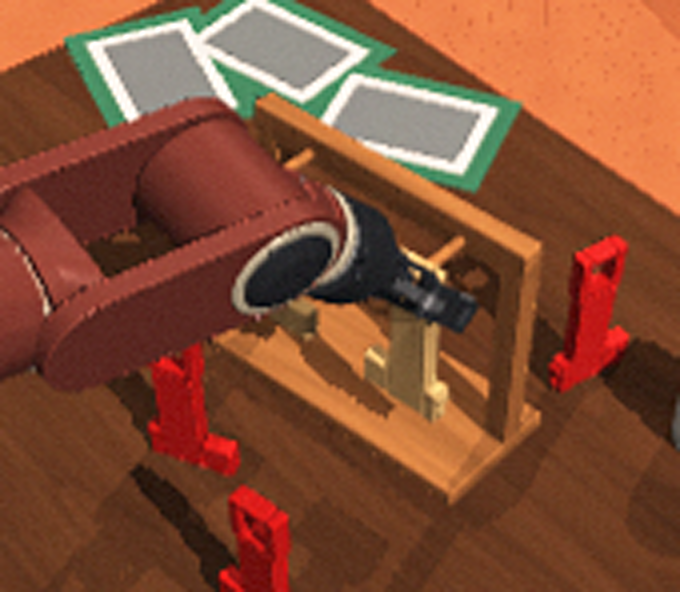

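carry_out:
  series:
    - [0,0,0,0,0,0,0]
    - [0,0,0,0,0,0,0]
    - [0,0,0,0,0,0,0]
    - [0,0,0,0,0,0,0]
    - [0,0,0,0,0,0,0]
    - [0,0,0,0,0,0,0]
  grip_force: 70

```text
t: 6.85
tool_pos: [0.5492, 0.0822, 0.2403]
tool_rot: [-2.914, -0.204, -1.054]
contact_force: [-4.2, 0.2, 4.9]
opening: 0.0427
```

Run:
```python
from h import *
o,R=st()
w=ctrl.get_image('wrist')
cv2.imwrite('pics/w3.png',cv2.resize(w['frame'],(800,600)))
```

```text
t 6.85 q [-0.032, -0.523, 2.211, 0.142, 0.771, 1.332] pos [0.5492, 0.0822, 0.2403] open 0.0427 F [-4.2, 0.2, 4.9]
toolx [0.761 0.111 0.639] y [ 0.136 -0.991  0.011] z [ 0.634  0.078 -0.769]
```

View pics/w3.png

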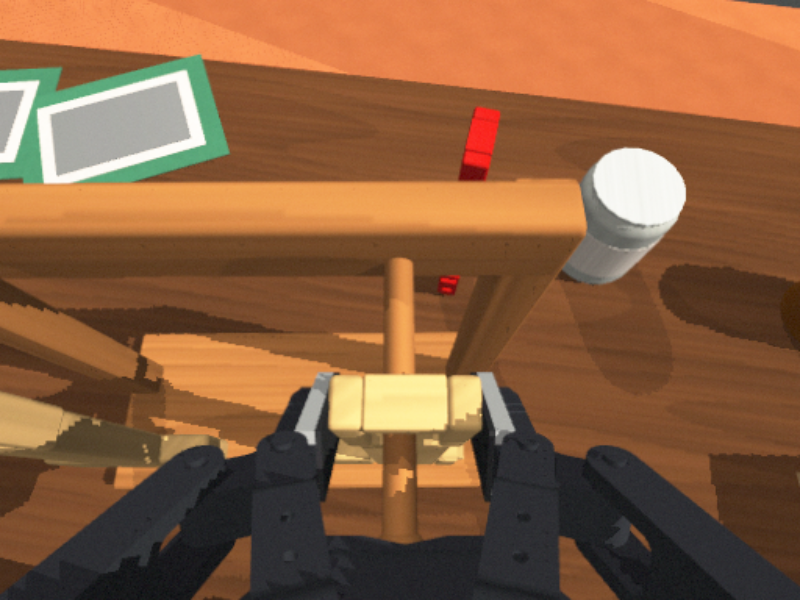

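carry_out:
  series:
    - [0,0,0.25,0,0,0,0]
    - [0,0,0.25,0,0,0,0]
    - [0,0,0,0,0,0,0]

```text
t: 7.2
tool_pos: [0.549, 0.0822, 0.2521]
tool_rot: [-2.915, -0.204, -1.052]
contact_force: [-0.5, -0.5, -0.8]
opening: 0.043
```

Run:
```python
from h import *
o,R=st()
w=ctrl.get_image('wrist'); s=ctrl.get_image('side')
cv2.imwrite('pics/w4.png',cv2.resize(w['frame'][190:384,130:390],None,fx=3,fy=3)); cv2.imwrite('pics/s4.png',cv2.resize(s['frame'][130:250,180:310],None,fx=5,fy=4.8,interpolation=cv2.INTER_CUBIC))
```

```text
t 7.2 q [-0.032, -0.533, 2.197, 0.139, 0.796, 1.337] pos [0.549, 0.0822, 0.2521] open 0.043 F [-0.5, -0.5, -0.8]
toolx [0.762 0.111 0.638] y [ 0.136 -0.991  0.011] z [ 0.633  0.078 -0.77 ]
```

View pics/w4.png

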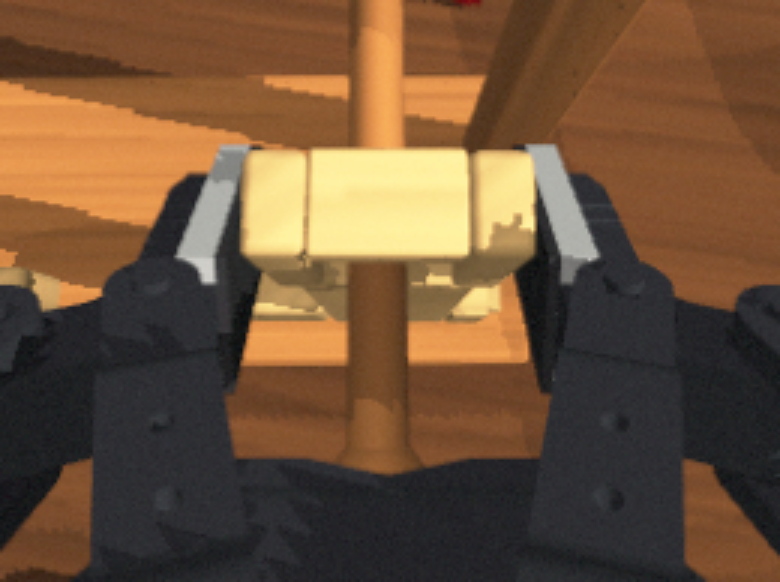

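View pics/s4.png

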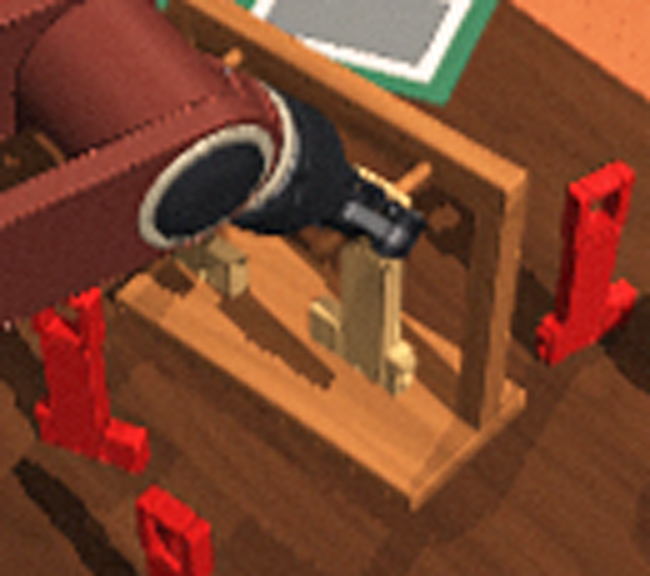

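carry_out:
  series:
    - [-0.45,-0.065,0,0,0,0,0]
    - [-0.45,-0.065,0,0,0,0,0]
    - [-0.45,-0.065,0,0,0,0,0]
    - [-0.45,-0.065,0,0,0,0,0]

```text
t: 7.7
tool_pos: [0.503, 0.0757, 0.2503]
tool_rot: [-2.916, -0.204, -1.048]
contact_force: [-0.3, -0.0, -1.5]
opening: 0.0428
```

carry_out:
  series:
    - [-0.45,-0.065,0,0,0,0,0]
    - [-0.45,-0.065,0,0,0,0,0]
    - [0,0,0,0,0,0,0]

```text
t: 8.0
tool_pos: [0.4806, 0.0724, 0.2506]
tool_rot: [-2.916, -0.204, -1.05]
contact_force: [0.6, 0.2, -0.7]
opening: 0.043
```

Run:
```python
from h import *
o,R=st()
w=ctrl.get_image('wrist'); s=ctrl.get_image('side')
cv2.imwrite('pics/w5.png',w['frame']); cv2.imwrite('pics/s5.png',cv2.resize(s['frame'][130:260,170:310],None,fx=5,fy=4.6,interpolation=cv2.INTER_CUBIC))
```

```text
t 8.0 q [-0.071, -0.779, 2.34, 0.156, 0.905, 1.307] pos [0.4806, 0.0724, 0.2506] open 0.043 F [0.6, 0.2, -0.7]
toolx [0.763 0.111 0.637] y [ 0.135 -0.991  0.011] z [ 0.632  0.078 -0.771]
```

View pics/w5.png

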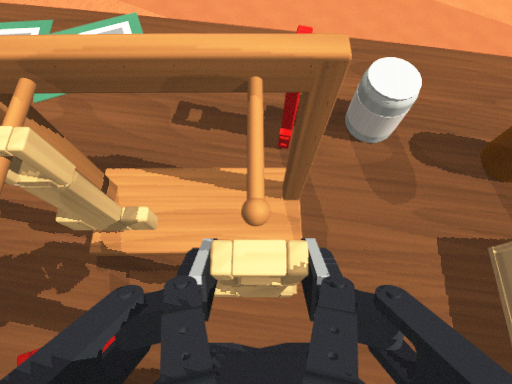

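View pics/s5.png

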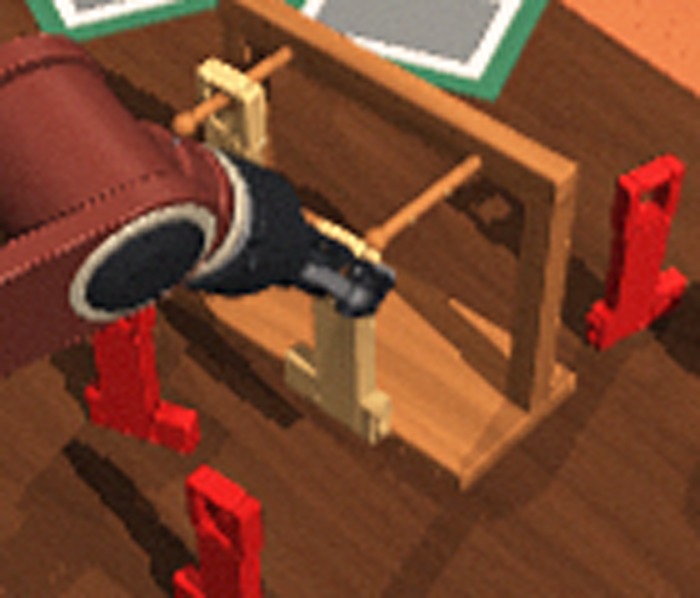

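Run:
```python
from kin import *
for a,p in [(50,(.46,.07,.26)),(50,(.46,-.11,.30)),(90,(.46,-.11,.28)),(110,(.46,-.11,.2)),(140,(.46,-.11,.12)),(140,(.46,-.11,.02)),(140,(.42,-.11,.02))]:
    R=tool(.13,np.radians(a)); c,q=ik(np.array(p),R); print(a,p,'%.5f'%c,np.round(q,2), 'elbow z',round(.2+.39*np.cos(q[1]),2))
```

```text
50 (0.46, 0.07, 0.26) 0.00000 [-0.09 -0.97  2.44  0.17  0.99  1.31] elbow z 0.42
50 (0.46, -0.11, 0.3) 0.00000 [-0.67 -0.85  2.32  0.52  1.2   0.7 ] elbow z 0.46
90 (0.46, -0.11, 0.28) 0.00000 [-0.39 -0.36  1.93  0.    1.57  1.05] elbow z 0.57
110 (0.46, -0.11, 0.2) 0.00000 [-0.31 -0.08  1.86 -0.15  1.68  1.14] elbow z 0.59
140 (0.46, -0.11, 0.12) 0.00000 [-0.23  0.34  1.69 -0.3   1.94  1.22] elbow z 0.57
140 (0.46, -0.11, 0.02) 0.00000 [-0.23  0.48  1.71 -0.28  1.78  1.27] elbow z 0.55
140 (0.42, -0.11, 0.02) 0.00000 [-0.25  0.4   1.82 -0.29  1.75  1.27] elbow z 0.56
```

carry_out:
  series:
    - [-0.8,-0.1,0,-0.14,0.99,0,0]
    - [0,-1,0.3,-0.14,0.99,0,0]
    - [0,-1,0.3,0,0,0,0]
    - [0,-1,0.3,0,0,0,0]
    - [0,-1,0.3,0,0,0,0]
    - [0,-1,0.3,0,0,0,0]
    - [0,-1,0.3,0,0,0,0]
    - [0,-1,0.3,-0.14,0.99,0,0]
    - [0,0,0,0,0,0,0]

```text
t: 9.0
tool_pos: [0.463, -0.1079, 0.3054]
tool_rot: [-3.061, -0.213, -0.608]
contact_force: [0.5, 0.8, -0.7]
opening: 0.0427
```

Run:
```python
from h import *
o,R=st()
s=ctrl.get_image('side'); t=ctrl.get_image('top')
cv2.imwrite('pics/s6.png',s['frame']); cv2.imwrite('pics/t6.png',t['frame'])
```

```text
t 9.0 q [-0.509, -0.599, 2.085, 0.228, 1.336, 0.906] pos [0.463, -0.1079, 0.3054] open 0.0427 F [0.5, 0.8, -0.7]
toolx [0.915 0.13  0.381] y [ 0.136 -0.991  0.013] z [ 0.379  0.04  -0.924]
```

View pics/s6.png

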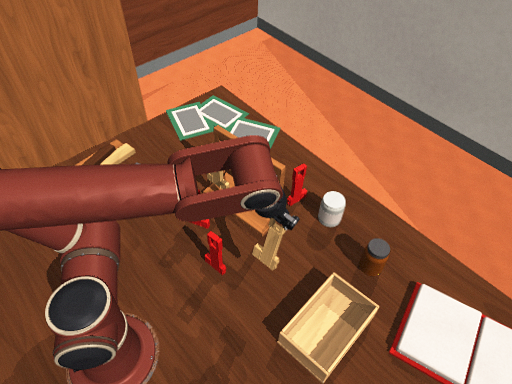

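carry_out:
  series:
    - [0,0,-0.78,-0.14,0.98,0,0]
    - [0,0,-0.78,-0.14,0.98,0,0]
    - [0,0,-0.78,-0.14,0.98,0,0]
    - [0,0,-0.78,-0.14,0.98,0,0]
    - [0,0,-0.78,-0.14,0.98,0,0]
    - [0,0,-0.78,-0.14,0.98,0,0]
    - [0,0,-0.78,-0.14,0.98,0,0]
    - [0,0,-0.78,-0.14,0.98,0,0]
    - [0,0,-0.78,-0.14,0.98,0,0]
    - [0,0,-0.78,-0.14,0.98,0,0]
    - [0,0,-0.78,-0.14,0.98,0,0]
    - [0,0,0,-0.14,0.98,0,0]

```text
t: 10.3
tool_pos: [0.4597, -0.1034, 0.0862]
tool_rot: [2.826, 0.215, -1.201]
contact_force: [-1.1, 0.1, -1.5]
opening: 0.0427
```

Run:
```python
from h import *
o,R=st()
print('tilt past vertical',np.degrees(np.arctan2(-R[0,2],-R[2,2])))
s=ctrl.get_image('side'); t=ctrl.get_image('top')
cv2.imwrite('pics/s7.png',cv2.resize(s['frame'][150:350,180:400],None,fx=3.5,fy=3,interpolation=cv2.INTER_CUBIC)); cv2.imwrite('pics/t7.png',t['frame'])
```

```text
t 10.3 q [-0.229, 0.361, 1.696, -0.285, 1.839, 1.224] pos [0.4597, -0.1034, 0.0862] open 0.0427 F [-1.1, 0.1, -1.5]
toolx [ 0.686  0.103 -0.72 ] y [ 0.153 -0.988  0.004] z [-0.711 -0.113 -0.694]
tilt past vertical 45.695477602664766
```

View pics/s7.png

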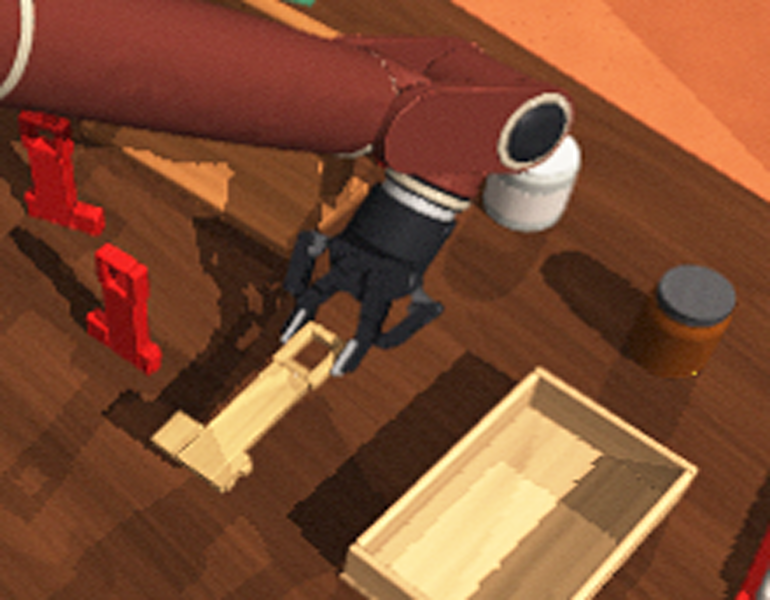

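View pics/t7.png

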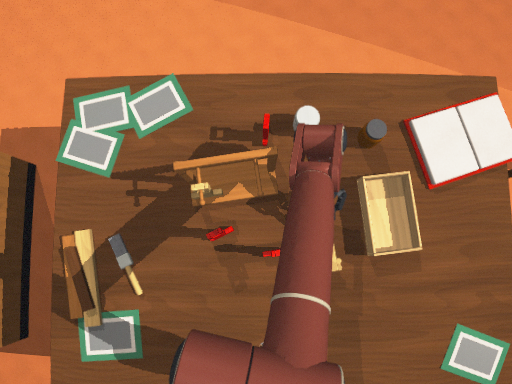

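carry_out:
  series:
    - [-0.4,-0.1,-0.75,-0.09,0.6,0,0]
    - [-0.4,-0.1,-0.75,0,0,0,0]
    - [0,0,-0.6,0,0,0,0]
    - [0,0,0,0,0,0,0]

```text
t: 10.8
tool_pos: [0.4402, -0.1094, 0.0356]
tool_rot: [2.789, 0.21, -1.275]
contact_force: [-0.2, 0.1, -1.0]
opening: 0.0429
```

```bash
cat > look.py <<'E'
import sys
from h import *
o,R=st()
print('tilt past vertical',np.degrees(np.arctan2(-R[0,2],-R[2,2])))
n=sys.argv[1]
s=ctrl.get_image('side')
cv2.imwrite(f'pics/{n}.png',cv2.resize(s['frame'][190:330,180:340],None,fx=5,fy=4.2,interpolation=cv2.INTER_CUBIC))
E
python3 look.py s8
```

```text
t 10.8 q [-0.239, 0.439, 1.72, -0.304, 1.791, 1.242] pos [0.4402, -0.1094, 0.0356] open 0.0429 F [-0.2, 0.1, -1.0]
toolx [ 0.647  0.095 -0.757] y [ 0.152 -0.988  0.005] z [-0.747 -0.118 -0.654]
tilt past vertical 48.824591787632045
```

View pics/s8.png

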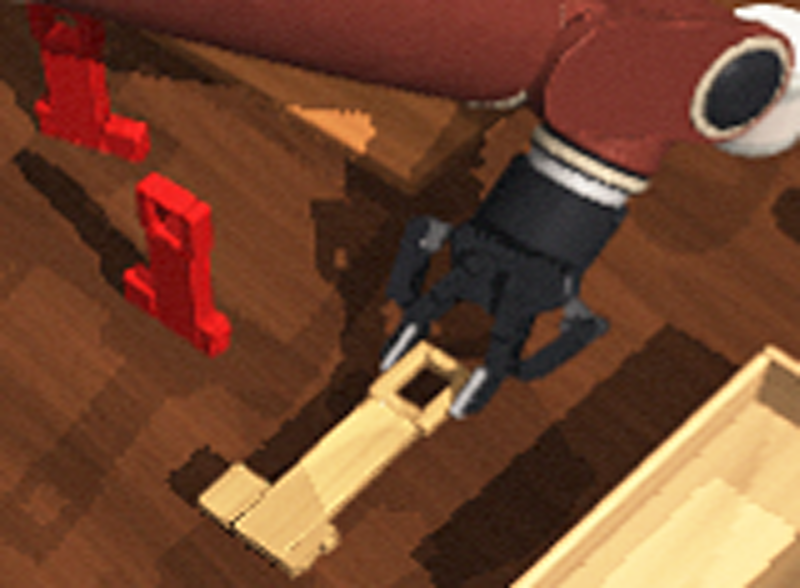

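carry_out:
  series:
    - [0,0,-0.15,0,0,0,0]
    - [0,0,-0.15,0,0,0,0]
    - [0,0,0,0,0,0,0]

```text
t: 11.15
tool_pos: [0.4416, -0.11, 0.0294]
tool_rot: [2.789, 0.208, -1.273]
contact_force: [-0.5, -0.3, 0.0]
opening: 0.0427
```

carry_out:
  series:
    - [0,0,-0.15,0,0,0,0]
    - [0,0,0,0,0,0,0]

```text
t: 11.35
tool_pos: [0.4412, -0.11, 0.0252]
tool_rot: [2.788, 0.209, -1.275]
contact_force: [0.8, 0.6, 0.1]
opening: 0.0428
```

carry_out:
  series:
    - [0,0,-0.12,0,0,0,0]
    - [0,0,0,0,0,0,0]

```text
t: 11.55
tool_pos: [0.4411, -0.1099, 0.0222]
tool_rot: [2.788, 0.208, -1.275]
contact_force: [0.2, -0.8, 0.1]
opening: 0.0427
```

carry_out:
  series:
    - [0,0,-0.12,0,0,0,0]
    - [0,0,0,0,0,0,0]

```text
t: 11.75
tool_pos: [0.441, -0.11, 0.0191]
tool_rot: [2.788, 0.208, -1.275]
contact_force: [0.1, 0.0, -0.5]
opening: 0.043
```

```bash
python3 look.py s9
```

```text
t 11.75 q [-0.24, 0.468, 1.715, -0.303, 1.767, 1.25] pos [0.441, -0.11, 0.0191] open 0.043 F [0.1, 0.0, -0.5]
toolx [ 0.647  0.094 -0.757] y [ 0.151 -0.988  0.006] z [-0.747 -0.119 -0.654]
tilt past vertical 48.82492041982898
```

View pics/s9.png

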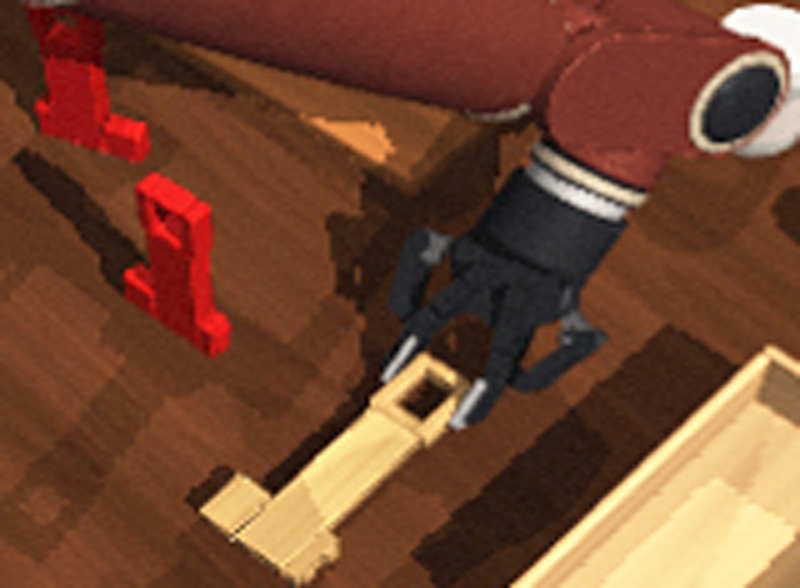

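carry_out:
  series:
    - [0,0,-0.1,0,0,0,0]
    - [0,0,0,0,0,0,0]

```text
t: 12.0
tool_pos: [0.4415, -0.1101, 0.0175]
tool_rot: [2.788, 0.208, -1.275]
contact_force: [0.0, 0.3, 0.9]
opening: 0.0423
```

carry_out:
  series:
    - [0,0,-0.08,0,0,0,0]
    - [0,0,0,0,0,0,0]

```text
t: 12.2
tool_pos: [0.4416, -0.1101, 0.0172]
tool_rot: [2.786, 0.207, -1.278]
contact_force: [-0.2, 1.0, 10.1]
opening: 0.0428
```

carry_out:
  series:
    - [0,0,0.04,0,0,0,0.8]
    - [0,0,0,0,0,0,0.8]
    - [0,0,0,0,0,0,0.8]
    - [0,0,0,0,0,0,1]
    - [0,0,0,0,0,0,1]

```text
t: 12.7
tool_pos: [0.4411, -0.11, 0.0158]
tool_rot: [2.788, 0.208, -1.275]
contact_force: [0.1, 0.6, 0.1]
opening: 0.0855
```

```bash
python3 look.py s10
```

```text
t 12.7 q [-0.24, 0.474, 1.714, -0.303, 1.762, 1.252] pos [0.4411, -0.11, 0.0158] open 0.0855 F [0.1, 0.6, 0.1]
toolx [ 0.647  0.094 -0.757] y [ 0.152 -0.988  0.006] z [-0.747 -0.119 -0.654]
tilt past vertical 48.81611458657234
```

View pics/s10.png

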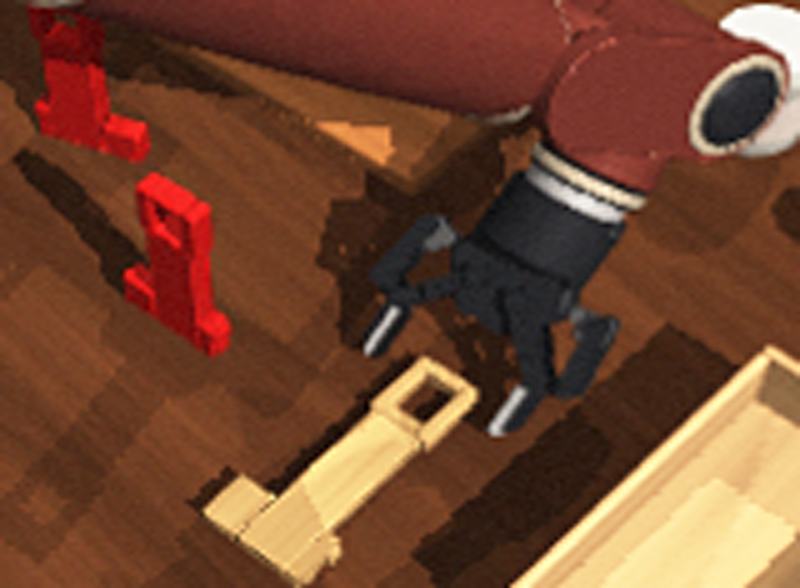

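carry_out:
  series:
    - [0,0,0.6,0,0,0,1]
    - [0,0,1,0,0,0,1]
    - [-0.3,-0.05,0.6,0.15,-0.94,0,1]
    - [-0.3,-0.05,0.6,0.15,-0.94,0,1]
    - [-0.3,-0.05,0.6,0.15,-0.94,0,1]
    - [-0.3,-0.05,0.6,0.15,-0.94,0,1]
    - [-0.3,-0.05,0.6,0.15,-0.94,0,1]
    - [-0.3,-0.05,0.6,0.15,-0.94,0,1]
    - [-0.3,-0.05,0.6,0.15,-0.94,0,1]
    - [-0.3,-0.05,0.6,0.15,-0.94,0,1]
    - [-0.3,-0.05,0.6,0.15,-0.94,0,1]
    - [0,0,0,0,0,0,1]

```text
t: 13.95
tool_pos: [0.3735, -0.1222, 0.1948]
tool_rot: [3.129, 0.231, 0.009]
contact_force: [-0.3, -0.6, 0.5]
opening: 0.0854
```

Run:
```python
from h import *
o,R=st()
w=ctrl.get_image('wrist'); q=wcam(w,o,R); save(w,'w11.png')
m=ctrl.trace(w,'broken_splat')
for x in m[:3]: print(round(x['p'],2),np.round(np.array(x['rect'])*[512,384,512,384]))
for k,z in(('broken_splat',.008),('broken_head',.008),('broken_waist',.008)):
    for x in ctrl.mark_of(w,k)[:3]:
        uv=np.array(x['position'])*[512,384]; print(k,round(x['p'],2),np.round(uv,1),np.round(onz(q,uv,z),4))
s=ctrl.get_image('side'); save(s,'s11.png')
pickle.dump((o,R,w,s),open('d11.pkl','wb'))
```

```text
t 13.95 q [-0.506, -0.528, 2.19, -0.0, 1.472, 0.918] pos [0.3735, -0.1222, 0.1948] open 0.0854 F [-0.3, -0.6, 0.5]
toolx [0.989 0.147 0.006] y [ 0.147 -0.989  0.005] z [ 0.006 -0.004 -1.   ]
0.62 [214.  92.  76. 162.]
0.59 [  1. 156. 147.  86.]
0.25 [369.   0. 143. 244.]
broken_splat 0.67 [ 72.5 183. ] [0.3374 0.0743 0.008 ]
broken_splat 0.6 [260.1 178.1] [ 0.3719 -0.1248  0.008 ]
broken_splat 0.26 [254.8 118. ] [ 0.4329 -0.1103  0.008 ]
broken_head 0.82 [253.4 120.8] [ 0.43   -0.1093  0.008 ]
broken_head 0.56 [ 15.5 211.2] [0.2951 0.1392 0.008 ]
broken_waist 0.79 [260.1 191.7] [ 0.3569 -0.127   0.008 ]
broken_waist 0.68 [ 85.4 176.1] [0.3472 0.0602 0.008 ]
```

View pics/w11.png

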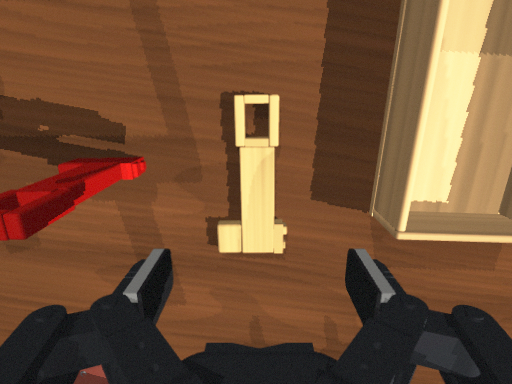

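View pics/s11.png

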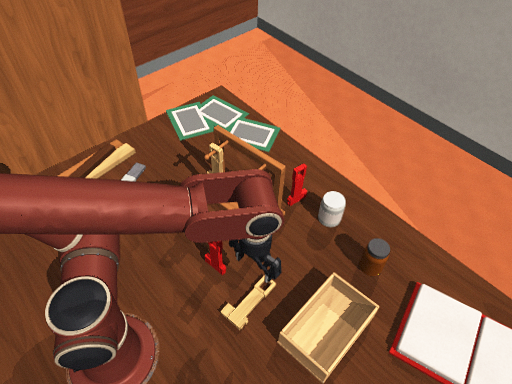

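Run:
```python
from h import *
o,R,w,s=pickle.load(open('d11.pkl','rb')); q=wcam(w,o,R)
for uv in [(257,120.5),(257,147),(257,96),(257,252),(257,190),(240,190),(274,190)]: print(uv,np.round(onz(q,uv,.016),4))
T,S=cam('top'),cam('side')
cv2.imwrite('pics/ct.png',cv2.resize(T['frame'][160:265,345:430],None,fx=5.5,fy=5.5,interpolation=cv2.INTER_CUBIC))
cv2.imwrite('pics/cs.png',cv2.resize(S['frame'][265:384,270:385],None,fx=5,fy=5,interpolation=cv2.INTER_CUBIC))
```

```text
(257, 120.5) [ 0.4313 -0.1128  0.016 ]
(257, 147) [ 0.4055 -0.1165  0.016 ]
(257, 96) [ 0.454  -0.1094  0.016 ]
(257, 252) [ 0.2886 -0.1336  0.016 ]
(257, 190) [ 0.3607 -0.1231  0.016 ]
(240, 190) [ 0.3581 -0.1054  0.016 ]
(274, 190) [ 0.3633 -0.1408  0.016 ]
```

View pics/ct.png

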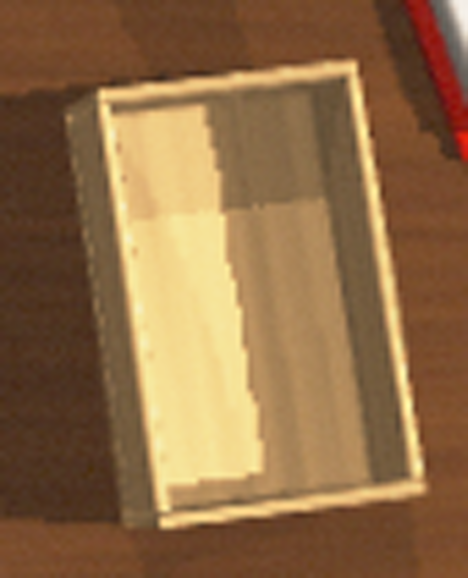

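View pics/cs.png

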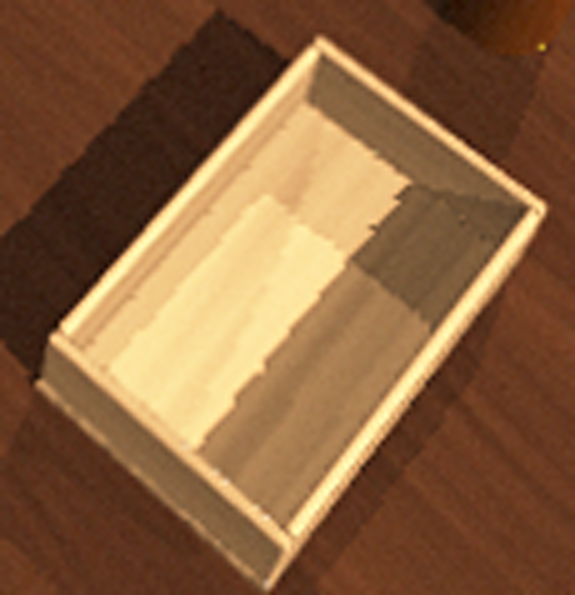

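Run:
```python
from h import *
T,S=cam('top'),cam('side')
C=[(1,1),(1,-1),(-1,-1),(-1,1)]
t=np.array([(98,92),(356,62),(425,490),(160,527)])/5.5+[345,160]
s=np.array([(320,38),(545,208),(291,545),(52,335)])/5+[270,265]
def f(v):
    W=np.array([rz(v[2])@[a*.12,b*.075,.07]+[v[0],v[1],0] for a,b in C]); return np.concatenate([proj(T,W)-t,proj(S,W)-s]).ravel()
r=least_squares(f,[.47,-.31,.12],loss='soft_l1'); print(r.x); print(np.round(f(r.x).reshape(-1,2),1)); np.save('crate.npy',r.x)
from kin import *
for p in [(.354,-.124,.03),(.354,-.124,.12),(.43,-.31,.15),(.45,-.31,.05)]:
    c,q=ik(np.array(p),tool(.14,np.pi/2)); print(p,c<1e-5,np.round(q,2))
```

```text
[ 0.47340414 -0.3168901   0.10807325]
[[-0.6 -0.8]
 [ 0.2 -0.8]
 [ 0.4  0.3]
 [-0.1  0.1]
 [ 0.  -1.1]
 [ 1.4 -0.4]
 [-0.7  1.6]
 [-1.   0.5]]
(0.354, -0.124, 0.03) True [-0.53 -0.49  2.46 -0.    1.17  0.9 ]
(0.354, -0.124, 0.12) True [-0.53 -0.6   2.38  0.    1.37  0.9 ]
(0.43, -0.31, 0.15) True [-0.76 -0.14  1.97 -0.    1.31  0.67]
(0.45, -0.31, 0.05) True [-0.74  0.01  2.01 -0.    1.12  0.69]
```

carry_out:
  series:
    - [-0.1,0,-0.85,0,0,0,1]
    - [-0.1,0,-0.85,0,0,0,1]
    - [-0.1,-0.05,-0.85,0,0,0,1]
    - [-0.1,0,-0.85,0,0,0,1]
    - [-0.1,0,-0.85,0,0,0,1]
    - [-0.1,-0.05,-0.85,0,0,0,1]
    - [-0.1,0,-0.6,0,0,0,1]
    - [-0.1,0,-0.6,0,0,0,1]
    - [0,0,0,0,0,0,1]

```text
t: 15.15
tool_pos: [0.3515, -0.1222, 0.0303]
tool_rot: [-3.128, -0.235, 0.013]
contact_force: [-0.8, 0.3, 0.5]
opening: 0.0856
```

Run:
```python
from h import *
o,R=st()
w=ctrl.get_image('wrist'); save(w,'w12.png'); q=wcam(w,o,R)
for k in('broken_head','broken_waist'):
    for x in ctrl.mark_of(w,k)[:2]:
        uv=np.array(x['position'])*[512,384]; print(k,round(x['p'],2),np.round(uv,1),np.round(onz(q,uv,.012),4))
```

```text
t 15.15 q [-0.535, -0.34, 2.356, -0.001, 1.135, 0.886] pos [0.3515, -0.1222, 0.0303] open 0.0856 F [-0.8, 0.3, 0.5]
toolx [ 0.989  0.15  -0.008] y [ 0.149 -0.989 -0.006] z [-0.008  0.004 -1.   ]
broken_waist 0.97 [263.6 243. ] [ 0.3578 -0.1235  0.012 ]
```

View pics/w12.png

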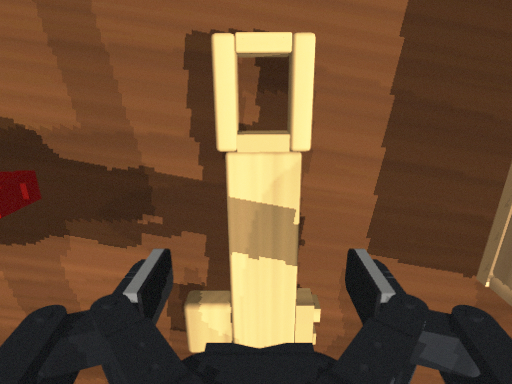

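carry_out:
  series:
    - [0.1,-0.05,-0.16,0,0,0,1]
    - [0,0,-0.16,0,0,0,1]
    - [0,0,0,0,0,0,0]
    - [0,0,0,0,0,0,0]
    - [0,0,0,0,0,0,0]
    - [0,0,0,0,0,0,0]
    - [0,0,0,0,0,0,0]
    - [0,0,0,0,0,0,0]

```text
t: 16.1
tool_pos: [0.3568, -0.1253, 0.0261]
tool_rot: [3.133, 0.234, -0.0]
contact_force: [-0.2, 0.3, 3.8]
opening: 0.0339
```

carry_out:
  series:
    - [0,0,0.6,0,0,0,0]
    - [0,0,1,0,0,0,0]
    - [0,0,1,0,0,0,0]
    - [0,0,1,0,0,0,0]
    - [0,0,1,0,0,0,0]
    - [0,0,0,0,0,0,0]

```text
t: 16.7
tool_pos: [0.3581, -0.1261, 0.1439]
tool_rot: [3.129, 0.234, 0.007]
contact_force: [0.8, 0.8, -2.0]
opening: 0.0341
```

Run:
```python
from h import *
o,R=st()
w=ctrl.get_image('wrist'); save(w,'w13.png')
s=ctrl.get_image('side'); save(s,'s13.png')
```

```text
t 16.7 q [-0.535, -0.521, 2.271, -0.0, 1.385, 0.886] pos [0.3581, -0.1261, 0.1439] open 0.0341 F [0.8, 0.8, -2.0]
toolx [0.989 0.149 0.004] y [ 0.149 -0.989  0.004] z [ 0.005 -0.003 -1.   ]
```

View pics/w13.png

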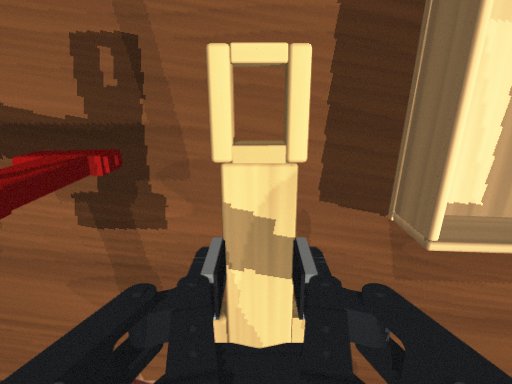

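View pics/s13.png

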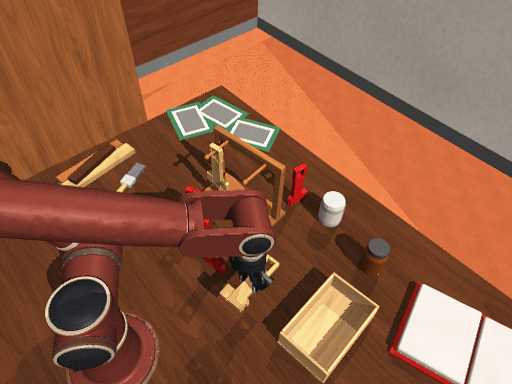

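carry_out:
  series:
    - [0.44,-0.85,0,0,0,-0.4,0]
    - [0.44,-0.85,0,0,0,0,0]
    - [0.44,-0.85,0,0,0,0,0]
    - [0.44,-0.85,0,0,0,0,0]
    - [0.44,-0.85,0,0,0,0,0]
    - [0.44,-0.85,0,0,0,0,0]
    - [0.44,-0.85,0,0,0,0,0]
    - [0.44,-0.85,0,0,0,0,0]
    - [0.44,-0.85,0,0,0,0,0]
    - [0,0,0,0,0,0,0]

```text
t: 17.8
tool_pos: [0.455, -0.3174, 0.138]
tool_rot: [-3.135, -0.169, 0.005]
contact_force: [-0.2, 0.4, 0.2]
opening: 0.0337
```

Run:
```python
from h import *
o,R=st()
w=ctrl.get_image('wrist'); save(w,'w14.png')
s=ctrl.get_image('side'); cv2.imwrite('pics/s14.png',cv2.resize(s['frame'][200:384,220:420],None,fx=3.5,fy=3.2,interpolation=cv2.INTER_CUBIC))
```

```text
t 17.8 q [-0.743, -0.015, 1.875, -0.001, 1.286, 0.72] pos [0.455, -0.3174, 0.138] open 0.0337 F [-0.2, 0.4, 0.2]
toolx [ 0.994  0.108 -0.003] y [ 0.108 -0.994 -0.003] z [-0.004  0.002 -1.   ]
```

View pics/w14.png

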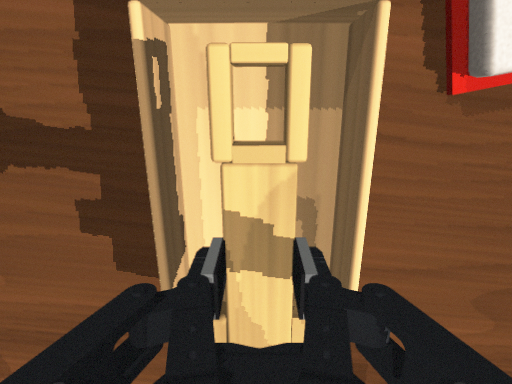

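View pics/s14.png

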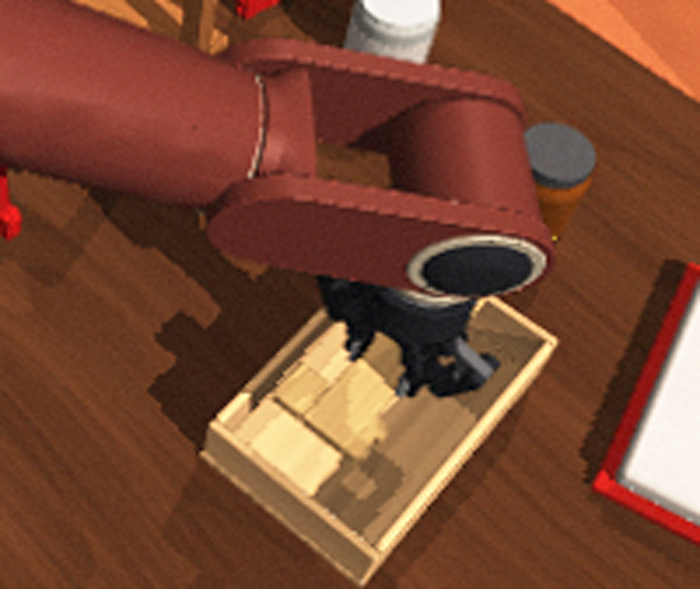

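carry_out:
  series:
    - [0.13,-0.04,-0.8,0,0,0,0]
    - [0,0,-0.8,0,0,0,0]
    - [0,0,-0.8,0,0,0,0]
    - [0,0,-0.8,0,0,0,0]
    - [0,0,-0.4,0,0,0,0]
    - [0,0,0,0,0,0,0]

```text
t: 18.5
tool_pos: [0.4568, -0.3153, 0.048]
tool_rot: [-3.133, -0.172, 0.007]
contact_force: [0.4, 0.2, -0.6]
opening: 0.0336
```

carry_out:
  series:
    - [0,-0.05,-0.15,0,0,0,0]
    - [0,0,-0.15,0,0,0,0]
    - [0,0,-0.12,0,0,0,0]
    - [0,0,0,0,0,0,0]

```text
t: 18.9
tool_pos: [0.4585, -0.3186, 0.04]
tool_rot: [-3.137, -0.172, 0.002]
contact_force: [1.4, 0.4, -1.5]
opening: 0.0338
```

carry_out:
  series:
    - [0,0,-0.14,0,0,0,0]
    - [0,0,0,0,0,0,0]

```text
t: 19.1
tool_pos: [0.4584, -0.3184, 0.0362]
tool_rot: [-3.136, -0.172, 0.002]
contact_force: [-1.0, -1.0, -1.0]
opening: 0.0337
```

carry_out:
  series:
    - [0,0,-0.06,0,0,0,0]
    - [0,0,0,0,0,0,0.65]
    - [0,0,0,0,0,0,0.65]
    - [0,0,0,0,0,0,0.65]
    - [0,0,0,0,0,0,0.65]
    - [0,0,0.5,0,0,0,0.65]
    - [0,0,1,0,0,0,0.65]
    - [0,0,1,0,0,0,0.65]
    - [0,0,1,0,0,0,0.65]
    - [0,0,1,0,0,0,0.65]
    - [0,0,1,0,0,0,0.65]
    - [0,0,0,0,0,0,0.65]

```text
t: 20.3
tool_pos: [0.4606, -0.3204, 0.1784]
tool_rot: [3.131, 0.172, 0.009]
contact_force: [0.9, -1.1, 0.5]
opening: 0.0555
```

Run:
```python
from h import *
o,R=st()
w=ctrl.get_image('wrist'); save(w,'w15.png')
s=ctrl.get_image('side'); save(s,'s15.png')
```

```text
t 20.3 q [-0.74, -0.049, 1.837, -0.001, 1.345, 0.721] pos [0.4606, -0.3204, 0.1784] open 0.0555 F [0.9, -1.1, 0.5]
toolx [0.994 0.109 0.005] y [ 0.109 -0.994  0.007] z [ 0.006 -0.006 -1.   ]
```

View pics/w15.png

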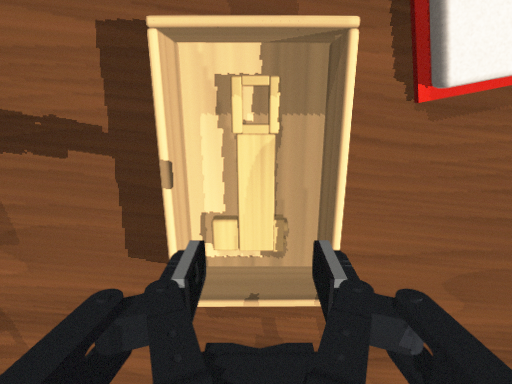

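View pics/s15.png

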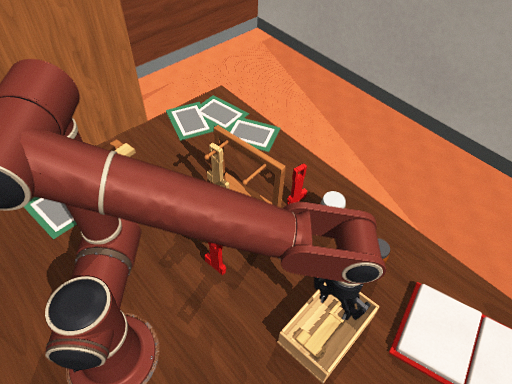

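carry_out:
  series:
    - [0,0,1,0,0,0,0.65]
    - [0,0,1,0,0,0,0.65]
    - [-0.2,0,1,0,0,0,0.65]
    - [-0.2,0,1,0,0,0,0.65]
    - [0,0,0,0,0,0,0.65]
    - [0,0,0,0,0,0,0.65]

```text
t: 21.0
tool_pos: [0.4482, -0.3183, 0.2713]
tool_rot: [-3.136, -0.171, 0.003]
contact_force: [0.0, 0.1, -1.0]
opening: 0.0555
```

Run:
```python
from h import *
o,R=st()
T,S=cam('top'),cam('side')
t=ctrl.get_image('top'); save(t,'t16.png'); s=ctrl.get_image('side'); save(s,'s16.png')
for k in ['sound_splat','tin','brush','jar','broken_splat']:
    for n,p,a in(('top',t,T),('side',s,S)):
        print(k,n,[(round(x['p'],2),np.round(np.array(x['position'])*[512,384],1)) for x in ctrl.mark_of(p,k)[:4]])
for n,p in(('top',t),('side',s)):
    hsv=cv2.cvtColor(p['frame'],cv2.COLOR_BGR2HSV); m=((hsv[...,0]<4)|(hsv[...,0]>176))&(hsv[...,1]>220)&(hsv[...,2]>120)
    k,l,st_,c=cv2.connectedComponentsWithStats(m.astype('uint8'))
    for i in range(1,k):
        if st_[i,4]>30: print(n,st_[i],np.round(c[i]))
```

```text
t 21.0 q [-0.753, -0.138, 1.762, -0.0, 1.52, 0.709] pos [0.4482, -0.3183, 0.2713] open 0.0555 F [0.0, 0.1, -1.0]
toolx [ 0.994  0.109 -0.002] y [ 0.109 -0.994 -0.002] z [-0.002  0.001 -1.   ]
sound_splat top [(0.77, array([203.5, 193.2])), (0.28, array([127.8, 264.1]))]
sound_splat side [(0.51, array([217. , 165.1]))]
tin top [(0.8, array([302.5, 129.6]))]
tin side [(0.61, array([329.5, 216.4]))]
brush top []
brush side []
jar top [(0.75, array([369.9, 137.6])), (0.31, array([384.5, 213.8]))]
jar side [(0.7, array([369.6, 267.9])), (0.68, array([214.1, 165.4]))]
broken_splat top [(0.66, array([217. , 231.8])), (0.6, array([279., 256.])), (0.59, array([388.6, 212. ])), (0.45, array([266.2, 127. ]))]
broken_splat side [(0.69, array([297.4, 184.8])), (0.56, array([214. , 255.1])), (0.55, array([327.1, 328.1]))]
top [263 114   7  17  81] [266. 121.]
top [426 175  19  14  52] [433. 184.]
top [265 248  23   9  97] [279. 252.]
side [294 166  13  11  53] [301. 172.]
side [207 232  19  43 230] [217. 250.]
side [205 253   7  13  35] [208. 258.]
side [398 292  17  41  85] [407. 312.]
side [390 343  62  41 196] [418. 366.]
```

View pics/t16.png

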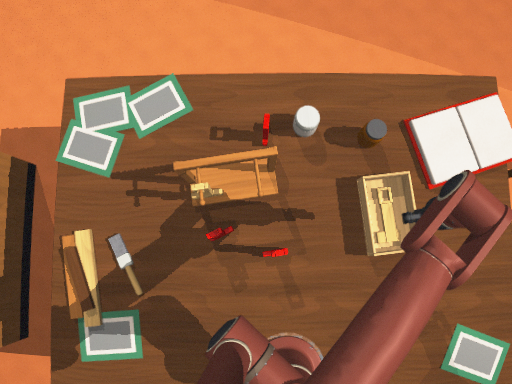

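View pics/s16.png

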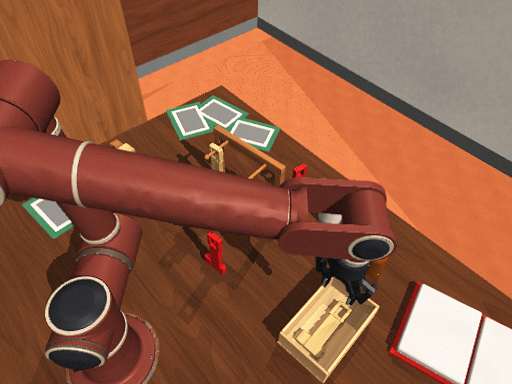

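```bash
python3 -c "
from h import *
print(ctrl.finish_job())"
```

```text
the job is handed in; nothing more can be done
None
```

The broken splat, the one on the rack's right (−y) peg, now lies flat in the crate, and I handed the job in at about 22 s of the 54 s allowed. I gripped it by the sides of its head, raised it 12 mm, drew it off the peg and laid it flat on the bare bench. I then let go, took it again by the waist, lowered it into the crate and released it just above the floor.

- **In the crate:** the wrist, top and side pictures show it flat on the crate floor, clear of all four walls. The gripper is open and well above it.
- **Everything else:** the sound splat still hangs on its peg. The tin, jar and brush, and the three red look-alikes, look unmoved in the last top picture.
- **Forces:** no reading went above about 10 N, which came when the splat touched the bench.

Two checks were incomplete. The networks did not report the brush in the last pictures, so I judged it by eye from the top view, where it lies as before. The arm hid parts of the scene in the last side picture, so the tin, the jar and two of the red look-alikes rest mainly on the top view.

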